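# Close and hold down the germination box

### The job

Close the germination box: set the loose clay cover tile on the box's rubber seat so that it sits level and square with its plug in the opening, and let go of it. Then slide the wooden spacer down to the bottom of the one gap beside the cover that is wide enough for it and let go of it. Last, press the cover down on its springy seat until its top face is flush with the box's rails, and finish while still holding it pressed down; leave the pot, jar, tape roll and seed packet where they are.

Things in the scene. Friction and masses are not known exactly. Their poses are not given: they have to be found in the camera images.
- germ_box: Fixed open wooden box, 134 (x) x 184 (y) x 42 mm high; place and yaw vary. Origin: centre of its underside, on the bench. Floor 10 mm thick; 12 mm end walls at its x ends (inner faces at x = +-55 mm, tops 42 mm above the bench); its y sides are the two rails. The black rubber seat is in its middle.
- broad_rail: Broad side rail fixed in the box: 109 (x) x 40 (y) x 32 mm, top 42 mm above the bench. Origin: centre of its underside, on the box floor, 70 mm from the box centre on its +y or -y side (the rails change places); axes as the box's. The gap from it to the seated, centred cover is only 5 mm, as at both end walls.
- slim_rail: Slim side rail fixed on the other side: 109 (x) x 16 (y) x 32 mm; origin, axes, height as for the broad rail, also 70 mm from the box centre. Between it and the seated, centred cover is the wide gap: 17 mm wide, its centre 53.5 mm from the box centre towards this rail, 110 mm long along x, open down to the box floor 10 mm above the bench.
- seat_top (a point): Centre of the top face of the black rubber seat, over the box centre, 34 mm above the bench when not pressed; axes as the box's. The seat is a flat frame 100 (x) x 90 (y) x 12 mm with a 54 mm square opening that takes the cover's plug with 2 mm of play all round. It moves straight down on springs.
- seat (a joint): How far the seat is pressed down, m: 0 up (the seated cover's top face then stands 6 mm proud of the rails), 0.006 at its stop (cover flush with the rails). It springs back up when let go and carries the cover without sinking; about 6 to 9 N of push on the cover bring it to the stop.
- cover_grip (a point): Centre of the bar grip (50 x, 18 y, 32 mm high) on the loose clay cover, a plate 100 (x) x 90 (y) x 14 mm, 0.2-0.3 kg, with a round plug below, 50 mm wide, 12 deep, foot tapered to 40. From here: 16 mm up to the grip's top, 16 down to the plate's top, 30 to its underside, 42 to the plug's foot, on which it stands at first. Seated: 30 mm above seat_top, x along the box's x, either way round.
- spacer_mid (a point): Centre of the loose wooden spacer, an upright blade 40 (x) x 12 (y) x 60 mm high, 40 g, lowest 6 mm tapered to 9 thick. Starts standing on the bench (this point 30 mm up) on one side of the box, the cover on the other (they change places). In the gap its 40 mm lie along the box's x and it stands on the box floor, this point 40 mm above the bench, 28 mm of it above the rails.
- pot_clay: Bystander: square clay-coloured pot, about 65 mm, behind the box; origin at its underside's centre.
- jar: Bystander: jar with a screw lid, 64 mm wide, 94 mm high, behind the box; origin at its underside's centre.
- roll: Bystander: tape roll lying flat, 66 mm wide, 18 mm high, in front of the box; origin at its underside's centre.
- packet: Bystander: flat seed packet, 118 x 82 x 11 mm, in front of the box; origin at its underside's centre.
Things that resemble listed ones, but are neither listed nor needed, are in the scene too. Of the things that look like the part that bears spacer_mid, take the one that is nearest to the robot's base at the start.

How it is judged:
By the outcome, as a careful person would: the job done as asked, in the order asked, and still so for the second after the job is handed in, while the arm keeps its last pose, push and grip.
It also fails if it takes over 61 s, if anything falls off the work surface, if the arm or the gripper's body presses on something with over 40 N, if the wrist force passes 120 N, or if a joint passes its speed limit or range.

### The arm

A 6-joint arm with a two-finger parallel gripper is mounted at the origin on a cart in front of the work surface, level with it; the furniture and walls round the work are solid. World frame = base frame: x ahead of the robot, y to its left, z up, the work surface at z = 0. Lengths are in m, angles in rad, forces in N, time in s.
With the tool pointing down it reaches from about 0.35 to 0.775 m from the base axis. Payload 5.5 kg.
Tool frame: the origin (TCP) lies at the very end of the fingers, on their centre line; the grasp point (between the pads) lies 19 mm behind it (grip_point_offset is the distance from the TCP to the grasp point, in m); z points along the fingers, y is the direction in which the jaws open and shut (so a half turn about z gives the same grasp; the last joint's range is limited). The gripper opens to 85 mm and grips with 20 to 120 N. Pads are 22 mm wide; open, the fingers measure 114 mm over their backs; the gripper's body (76 mm by 85 mm) begins 54 mm behind the grasp point. The pads swing forward as they close: fully open they stand 13 mm farther back than shut.
Start: joints at [1.008, 0.313, 0.046, 1.304, 0, 1.431], TCP at [0.236, 0.524, 0.231] pointing down, gripper open.
Joint ranges: [-2.76, 2.76], [-0.86, 1.69], [-1.03, 1.26], [-2.2, 2.34], [-1.47, 1.5], [-3.14, 3.14]. Speed limits (rad/s): [2.57, 2.57, 3.14, 3.14, 3.14, 3.14].

### API

Orientations are given as a unit quaternion [w, x, y, z].
In Python, from workcell import * gives the robot as it stands.
- The arm moves only by the shell command python3 -m crank 'ROWS' [OPENING] [FORCE]. ROWS is a JSON object of lists of equal length, an entry for each row: "travel": the shift along the tool's x, y, z in units of 40 mm (1.0 is 40 mm), a list of three; "turn": the turn about the tool's z in rad. In form: {"travel": [[x, y, z], ...], "turn": [turn, ...]}. A call has 1 to 5 rows; each row is the pose to reach, as a shift and turn from the pose commanded when the call began, along the tool's axes at that moment; what a row does not reach only later rows make up. A row lasts 1/12 s, in which the tool goes at most 41.7 mm and 7.16 degrees, less where a joint would pass 70% of its speed; a pose out of reach is approached as far as the arm can. A call with a gripper value outside its range is refused whole. OPENING is the finger opening in mm, from 0 to 85.4, set as the call begins (- or left out, the last holds). The fingers move at their own pace and stop on an object; FORCE is the grip in N (left out, the last holds). Time passes only in rows, so rows that repeat a pose let the fingers close. It gives the time, the measured TCP pose, the force and the opening at its end, in the units of the state.
- get_state(): the state, without advancing time (a new reading comes with each control period).
- read_camera(name): name is "scene" or "top" or "wrist"; returns a dict with "image" (384x512x3 uint8, red, green, blue), "K" (3x3 intrinsics, pixels), "R" (3x3) and "t" (3): a world point X has camera coordinates R X + t. Camera axes: x right, y down, z forward; pixel columns grow to the right and rows downward; lengths in m; the calibration is good to about 2 mm. A picture is of the moment at which its call begins. There is no depth.
- hand_in(): hands the job in, once; it reports no verdict.
The state is a dict: "clock": time; "joint_pos": joint angles; "qvel": joint speeds; "tau": joint torques, N m; "tcp_pos": TCP position; "orientation": TCP orientation; "wrist_force": force on the tool from outside, world axes, zero at the start; "ft_torque": the same for the moment, N m; "finger_gap": finger opening in m.
Only numpy, scipy, OpenCV 4.12 (cv2) and the standard library are available. Lean on these libraries where they do the work, as an engineer would, in place of code of your own. Each camera call takes 0.05 s, during which the arm holds its last target. There are 200 camera calls.

## Working session

There is one attempt and no reset: what is moved stays moved. The work goes in short steps, Python scripts to look and compute and a shell command to move; the robot and the scene stay as the last step left them, time stands still between calls to the robot, and variables do not carry over. Pictures are saved under pics/ and viewed, about 8 in all and at most 12, crops included, and the job is handed in when it is done.

```bash
mkdir -p pics; ls; python3 - <<'E'
from workcell import *
import cv2,numpy as np
s=get_state();print(s['clock'],s['tcp_pos'],s['orientation'],s['wrist_force'],s['finger_gap'])
ims=[]
for n in("top","scene"):
    c=read_camera(n);cv2.imwrite(f'pics/{n}0.png',c['image'][:,:,::-1]);np.savez(f'pics/{n}0.npz',**c)
    print(n,c['K'].round(1).tolist(),c['R'].round(3).tolist(),c['t'].round(3).tolist())
E
```

```text
pics
0.0 [0.23567687 0.52394493 0.23042441] [-3.12685062e-04  2.09837279e-01  9.77735915e-01 -8.35735768e-04] [-0.16663405  0.23255929 -0.06691536] 0.08540272823219831
top [[383.8, 0.0, 255.6], [0.0, 383.8, 189.0], [0.0, 0.0, 1.0]] [[-0.023, -0.999, -0.025], [-0.986, 0.027, -0.163], [0.164, 0.021, -0.986]] [0.029, 0.604, 1.181]
scene [[404.8, 0.0, 255.8], [0.0, 404.8, 193.0], [0.0, 0.0, 1.0]] [[0.394, -0.919, -0.021], [-0.621, -0.249, -0.744], [0.678, 0.306, -0.668]] [-0.245, 0.408, 0.719]
```

View pics/top0.png

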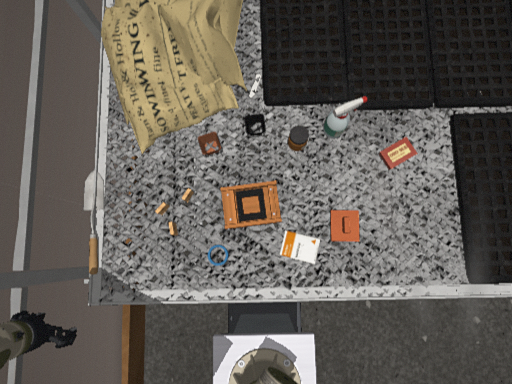

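View pics/scene0.png

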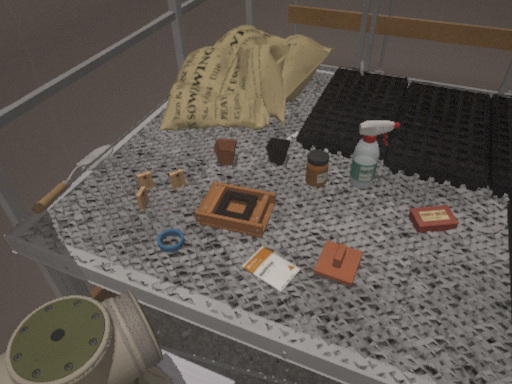

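The top view shows the box at about (250,205), the cover at (345,226), and three spacer-like blades at (160,208), (187,195) and (171,228). The packet is at (300,247), the roll at (218,254), the pot at (208,144) or (255,125), and the jar at (298,138). Next I'll measure from both views.

```bash
cat > h.py <<'E'
import numpy as np,cv2
def load(n): return dict(np.load(f'pics/{n}.npz'))
def ray(c,u,v):
    d=c['R'].T@np.linalg.inv(c['K'])@np.array([u,v,1.]); return -c['R'].T@c['t'],d
def onz(c,u,v,z):
    o,d=ray(c,u,v); return o+d*(z-o[2])/d[2]
def proj(c,X):
    p=c['K']@(c['R']@np.array(X,float)+c['t']); return p[:2]/p[2]
def tri(c1,p1,c2,p2):
    A=[];b=[]
    for c,p in((c1,p1),(c2,p2)):
        o,d=ray(c,*p);d/=np.linalg.norm(d);M=np.eye(3)-np.outer(d,d);A.append(M);b.append(M@o)
    X=np.linalg.lstsq(np.vstack(A),np.hstack(b),rcond=None)[0]
    return X,[np.linalg.norm(A[i]@X-b[i])*1e3 for i in(0,1)]
def blobs(c,lo,hi,amin=20):
    m=cv2.inRange(cv2.cvtColor(c['image'],cv2.COLOR_RGB2HSV),lo,hi)
    n,l,s,ce=cv2.connectedComponentsWithStats(m)
    return [(s[i,4],ce[i],s[i,:4],cv2.minAreaRect(np.argwhere(l==i)[:,::-1].astype(np.float32))) for i in range(1,n) if s[i,4]>=amin]
E
python3 - <<'E'
from h import *
for p in [(160,208),(187,195),(171,228)]:
    X=onz(load('top0'),*p,.03);print(p,X.round(3),np.hypot(*X[:2]).round(3))
for p in [(250,205),(345,226)]:print(p,onz(load('top0'),*p,.04).round(3))
a=load('top0')['image'][175:265,140:380,::-1];b=load('scene0')['image'][150:290,120:380,::-1]
a=cv2.resize(a,None,fx=3,fy=3,interpolation=2);b=cv2.resize(b,(720,388)[:2],interpolation=2)
b=b[:330]
cv2.imwrite('pics/crop1.png',np.vstack([a,b]))
E
```

```text
(160, 208) [0.554 0.326 0.03 ] 0.643
(187, 195) [0.594 0.238 0.03 ] 0.64
(171, 228) [0.488 0.289 0.03 ] 0.568
(250, 205) [0.555 0.033 0.04 ]
(345, 226) [ 0.48  -0.267  0.04 ]
```

View pics/crop1.png

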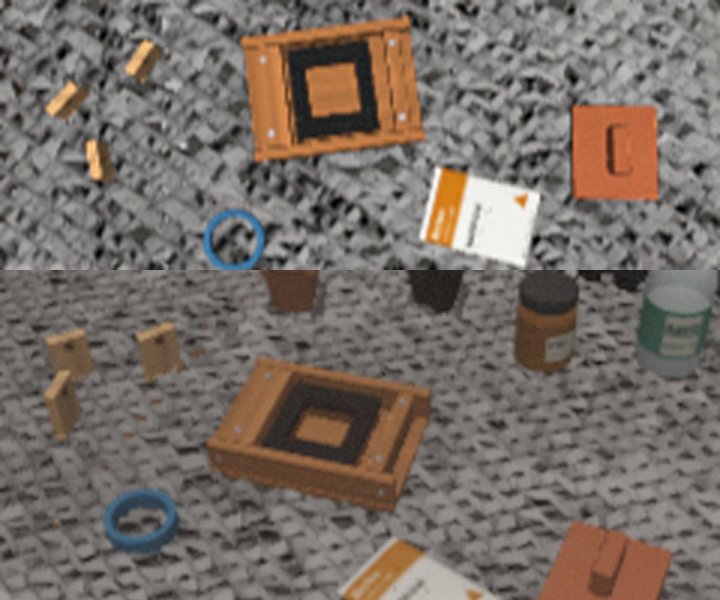

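The nearest blade is (171,228), 0.568 m from the base against about 0.64 m for the others. The close crop confirms it. The broad rail is on +y, so the wide gap is on −y. I'll move towards the spacer and look from the wrist.

```bash
cat > go.py <<'E'
# python3 go.py x y z yawdeg : travel (tool units) from the current state to TCP target; yaw = world angle of tool y (mod 180)
import sys,numpy as np
from workcell import *
from scipy.spatial.transform import Rotation as R
s=get_state();q=np.array(s['orientation']);M=R.from_quat(q[[1,2,3,0]]).as_matrix()
x,y,z,yw=map(float,sys.argv[1:5])
cur=np.degrees(np.arctan2(M[1,1],M[0,1]));d=(yw-cur+90)%180-90
t=M.T@(np.array([x,y,z])-s['tcp_pos'])/.04
print('t',round(s['clock'],2),'tcp',np.round(s['tcp_pos'],4),'yaw',round(cur,2),'tilt z',M[:,2].round(4),'F',np.round(s['wrist_force'],1),'gap',round(s['finger_gap']*1e3,1))
print('travel',t.round(3),'turn',round(-np.radians(d),4),'q6',round(s['joint_pos'][5],2),'rows',np.linalg.norm(t)*40/41.7, abs(d)/7.16)
E
python3 -m crank '{"travel":[[-0.9,-0.44,0],[-1.8,-0.88,0],[-2.7,-1.32,0],[-3.6,-1.76,0],[-4.5,-2.2,0]],"turn":[-0.085,-0.17,-0.255,-0.34,-0.42]}'
python3 go.py 0.43 0.27 0.23 90
```

```text
clock: 0.52
tcp_pos: [0.3645, 0.3687, 0.2309]
orientation: [-0.0, -0.001, 1.0, -0.0]
wrist_force: [0.7, 0.5, 0.5]
finger_gap: 0.0851
t 0.52 tcp [0.3645 0.3687 0.2309] yaw 90.13 tilt z [-5.e-04 -4.e-04 -1.e+00] F [0.7 0.5 0.5] gap 85.1
travel [-1.633 -2.472  0.023] turn 0.0022 q6 0.63 rows 2.841692363256793 0.017537216021558735
```

```bash
python3 -m crank '{"travel":[[-0.5,-0.8,0],[-1.1,-1.6,0],[-1.6,-2.4,0],[-1.63,-2.47,0],[-1.63,-2.47,0]],"turn":[0,0,0,0,0]}'
cat > snap.py <<'E'
import sys,cv2,numpy as np
from workcell import *
c=read_camera(sys.argv[1]);n=sys.argv[2];cv2.imwrite(f'pics/{n}.png',c['image'][:,:,::-1]);np.savez(f'pics/{n}.npz',**c)
E
python3 snap.py wrist w1
```

```text
clock: 0.93
tcp_pos: [0.4298, 0.2694, 0.2309]
orientation: [-0.0, 0.004, 1.0, -0.0]
wrist_force: [-0.1, 0.7, -0.2]
finger_gap: 0.0854
```

View pics/w1.png

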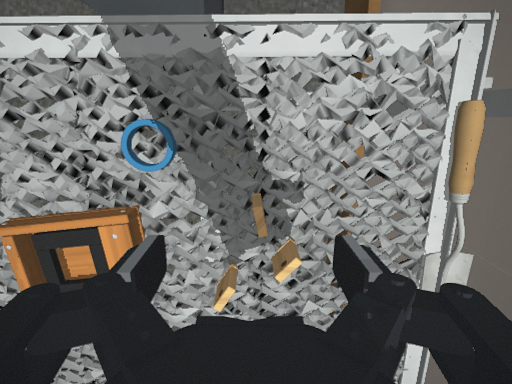

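The wrist view shows the target spacer at (260,213), the look-alikes at (287,260) and (226,287), and the box at lower left. Next I'll work out the camera offset and segment the spacer.

```bash
python3 - <<'E'
from h import *
w=load('w1');print('cam',-w['R'].T@w['t'],w['R'].round(2).tolist(),w['K'][0,0],'TCP proj',proj(w,[.4298,.2694,.2309]),'centre on z=0',onz(w,256,192,0))
lo,hi=(8,90,110),(25,255,255)
for n in('w1','top0','scene0'):
    c=load(n)
    for a,ce,bb,r in blobs(c,lo,hi,25):
        if a<900: print(n,a,ce.round(1),bb,onz(c,*ce,.06).round(3))
E
python3 go.py 0.58 0.03 0.25 90;python3 go.py 0.47 -0.2 0.25 90
```

```text
cam [0.36355053 0.26990471 0.37450124] [[0.01, 1.0, 0.0], [0.96, -0.01, 0.27], [0.27, -0.0, -0.96]] 280.2962002446479 TCP proj [249.21124683 237.42575265] centre on z=0 [0.46793415 0.27851391 0.        ]
w1 147 [374.    5.9] [368   0  13  13] [0.262 0.394 0.06 ]
w1 26 [368.5  59.1] [365  57   7   5] [0.31  0.393 0.06 ]
w1 75 [359.9 150.9] [355 145   9  13] [0.404 0.393 0.06 ]
w1 398 [259.  215.3] [252 193  16  44] [0.48  0.281 0.06 ]
w1 48 [113.  208.5] [101 207  25   4] [0.47  0.108 0.06 ]
w1 55 [ 82.4 212. ] [ 64 210  36   5] [0.474 0.071 0.06 ]
w1 38 [ 47.4 215.7] [ 36 214  25   4] [0.479 0.028 0.06 ]
w1 75 [140.3 227.2] [137 215   8  26] [0.494 0.137 0.06 ]
w1 735 [285.9 260.1] [272 238  30  44] [0.54  0.314 0.06 ]
w1 831 [ 78.2 260.6] [ 60 245  37  32] [0.539 0.055 0.06 ]
w1 579 [225.9 287.8] [214 264  24  48] [0.579 0.238 0.06 ]
top0 213 [398.2 152.3] [387 143  24  20] [ 0.71  -0.446  0.06 ]
top0 52 [186.1 193.7] [182 188   9  13] [0.594 0.235 0.06 ]
top0 271 [250.5 204.5] [242 196  18  18] [0.554 0.03  0.06 ]
top0 55 [160.2 207.5] [155 202  11  12] [0.552 0.317 0.06 ]
top0 843
[... 451 characters left out ...]
] [ 37 182  28  23] [0.384 0.498 0.06 ]
scene0 147 [236.  207.3] [227 202  19  11] [0.523 0.011 0.06 ]
scene0 57 [442.1 213. ] [434 209  16  11] [ 0.697 -0.474  0.06 ]
scene0 35 [426.2 214.2] [419 213  14   4] [ 0.678 -0.438  0.06 ]
scene0 312 [257.7 259.6] [244 247  29  27] [ 0.388 -0.106  0.06 ]
t 0.98 tcp [0.429  0.2706 0.2309] yaw 89.7 tilt z [-1.e-03  1.e-04 -1.e+00] F [-0.5 -0.6 -0.7] gap 85.6
travel [-3.806 -5.994 -0.481] turn -0.0053 q6 0.41 rows 6.826382705022641 0.042248634145765296
t 0.98 tcp [0.429  0.2706 0.2309] yaw 89.7 tilt z [-1.e-03  1.e-04 -1.e+00] F [-0.5 -0.6 -0.7] gap 85.6
travel [ -1.086 -11.759  -0.479] turn -0.0053 q6 0.41 rows 11.336572743106737 0.042248634145765296
```

```bash
python3 -m crank '{"travel":[[-0.4,-0.9,-0.1],[-0.7,-1.8,-0.2],[-1.1,-2.7,-0.3],[-1.45,-3.6,-0.4],[-1.8,-4.5,-0.5]],"turn":[0,0,0,0,0]}'
python3 -m crank '{"travel":[[-0.3,-0.9,0],[-0.45,-1.4,0],[-0.5,-1.5,0],[-0.5,-1.5,0],[-0.5,-1.5,0]],"turn":[0,0,0,0,0]}'; python3 snap.py wrist w2; python3 go.py 0.47 -0.27 0.25 90
```

```text
clock: 1.4
tcp_pos: [0.5003, 0.0915, 0.2514]
orientation: [-0.0, -0.0, 1.0, 0.0]
wrist_force: [0.2, -0.2, 0.2]
finger_gap: 0.0855
clock: 1.82
tcp_pos: [0.5197, 0.0326, 0.251]
orientation: [-0.0, 0.001, 1.0, 0.0]
wrist_force: [0.7, 0.9, -1.4]
finger_gap: 0.0851
t 1.87 tcp [0.5196 0.0329 0.2511] yaw 89.97 tilt z [-8.e-04  7.e-04 -1.e+00] F [-0.2 -0.7 -0.3] gap 85.3
travel [ 1.237 -7.573  0.023] turn -0.0006 q6 -0.09 rows 7.360701865075865 0.0047394720001821145
```

View pics/w2.png

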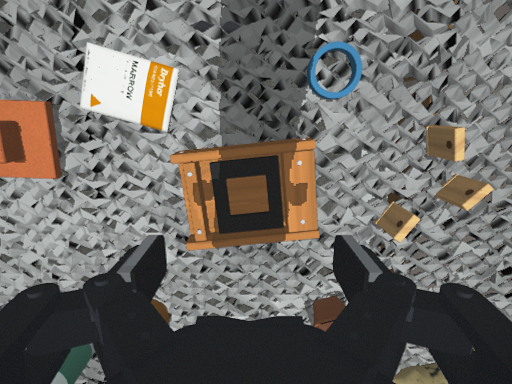

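```bash
cat >> h.py <<'E'
def seat(c,win,z=.034,vmax=55):
    u0,v0,u1,v1=win
    g=c['image'][v0:v1,u0:u1].max(2); m=(g<vmax).astype(np.uint8)
    cs,hier=cv2.findContours(m,cv2.RETR_CCOMP,cv2.CHAIN_APPROX_NONE)
    i=max(range(len(cs)),key=lambda k:cv2.contourArea(cs[k]))
    out=[]
    hs=[j for j in range(len(cs)) if hier[0][j][3]==i]
    for k in [i]+sorted(hs,key=lambda j:-cv2.contourArea(cs[j]))[:1]:
        P=cs[k][:,0]+[u0,v0]
        W=np.array([onz(c,*p,z)[:2] for p in P],np.float32)*1000
        r=cv2.minAreaRect(W); out.append((np.round(r[0],1),np.round(r[1],1),round(r[2],2),np.mean(P,0).round(1),cv2.minAreaRect(P.astype(np.float32))[0]))
    return out
E
python3 - <<'E'
from h import *
w=load('w2');t=load('top0');s=load('scene0')
for vm in (45,60,75):
    print(vm);[print(' w',o) for o in seat(w,(170,135,320,250),.034,vm)];[print(' t',o) for o in seat(t,(225,185,280,230),.034,vm)]
a=w['image'][135:255,160:325,::-1];cv2.imwrite('pics/c2.png',cv2.resize(a,None,fx=4,fy=4,interpolation=2))
E
```

```text
45
 w (array([558.8,  30.2]), array([100.1,  88.3]), 5.85, array([245.8, 192.1]), (247.09823608398438, 194.28294372558594))
 w (array([557.6,  30.2]), array([54.9, 56.7]), 5.96, array([247.5, 194.3]), (247.0247344970703, 194.24754333496094))
 t (array([556.9,  31.1]), array([96.4, 83.9]), 5.86, array([250.6, 204.8]), (250.5251007080078, 204.69236755371094))
 t (array([557. ,  30.9]), array([65.1, 65.2]), 6.12, array([250.8, 204.5]), (250.6384735107422, 204.60772705078125))
60
 w (array([558.9,  30. ]), array([101.2,  89.2]), 5.97, array([247.3, 193.9]), (246.9306640625, 194.3069305419922))
 w (array([557.9,  30.4]), array([54.1, 56.2]), 5.84, array([247.3, 194.4]), (247.24752807617188, 194.47525024414062))
 t (array([557.9,  31.4]), array([98.4, 85.6]), 5.92, array([250.4, 204.7]), (250.43080139160156, 204.4461669921875))
 t (array([557.5,  31.2]), array([61.6, 63.7]), 5.34, array([250.7, 204.3]), (250.54876708984375, 204.43902587890625))
75
 w (array([559.2,  30.3]), array([102.1,  89.9]), 5.86, array([247.5, 194.1]), (247.09901428222656, 194.49008178710938))
 w (array([557.9,  30.5]), array([53.4, 55.2]), 5.94, array([247.6, 194.4]), (247.34646606445312, 194.51588439941406))
 t (array([558. ,  30.9]), array([98.9, 87.8]), 5.65, array([250.4, 204.7]), (250.6077117919922, 204.36154174804688))
 t (array([557.5,  30.7]), array([61.7, 61.7]), 5.63, array([250.7, 204.6]), (250.6846466064453, 204.47695922851562))
```

View pics/c2.png

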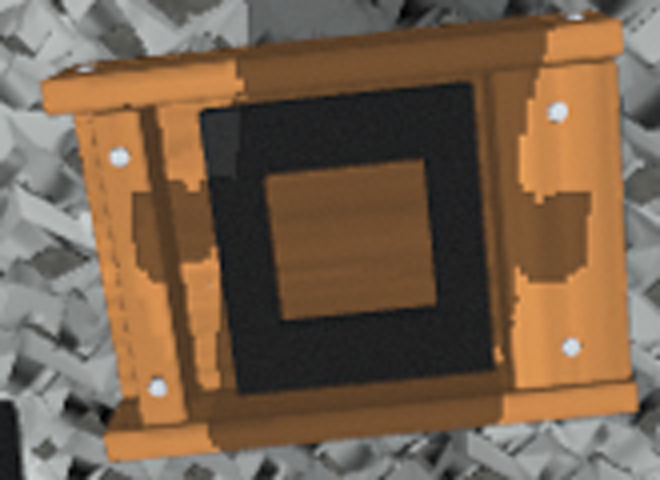

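The box centre is about (0.558, 0.0305) with yaw +5.9°. The seat measures 100×89 when cast onto z=34 mm, which agrees with the text, and the slim rail and wide gap are on −y. Now the cover.

```bash
python3 -m crank '{"travel":[[0.15,-1,0],[0.3,-2,0],[0.45,-3,0],[0.6,-4,0],[0.75,-5,0]],"turn":[0,0,0,0,0]}' | head -2
python3 -m crank '{"travel":[[0.2,-0.9,0],[0.4,-1.8,0],[0.6,-2.6,0],[0.6,-2.6,0],[0.6,-2.6,0]],"turn":[0,0,0,0,0]}'; python3 snap.py wrist w3
python3 - <<'E'
from h import *
w=load('w3');t=load('top0');s=load('scene0');w1=load('w1');w2=load('w2')
print('seat tri',tri(w2,(247.2,194.4),t,(250.5,204.5)))
for lo,hi in [((3,120,90),(10,255,255)),((0,120,20),(12,255,90))]:
  for n,c in(('w3',w),('top0',t),('scene0',s)):
    for a,ce,bb,r in blobs(c,lo,hi,80): 
      if a<40000: print(n,lo,a,ce.round(1),bb,r[1:],onz(c,*ce,.026).round(3))
E
```

```text
clock: 2.28
tcp_pos: [0.4895, -0.1682, 0.2516]
clock: 2.7
tcp_pos: [0.4654, -0.2726, 0.251]
orientation: [-0.0, 0.002, 1.0, 0.0]
wrist_force: [0.5, 1.2, -0.3]
finger_gap: 0.0855
seat tri (array([0.55695041, 0.03069163, 0.03560707]), [np.float64(0.5325829171790226), np.float64(0.5325829171791059)])
w3 (3, 120, 90) 4414 [250.4 176.8] [218 142  68  74] ((67.48101806640625, 72.28497314453125), 1.8476102352142334) [ 0.481 -0.271  0.026]
top0 (3, 120, 90) 128 [209.2 139. ] [200 132  18  15] ((14.131950378417969, 15.831363677978516), 79.69515228271484) [0.783 0.166 0.026]
top0 (3, 120, 90) 363 [397.5 152.6] [380 138  37  31] ((20.055097579956055, 30.825429916381836), 58.671302795410156) [ 0.718 -0.456  0.026]
top0 (3, 120, 90) 847 [344.4 225.3] [331 210  29  32] ((28.0, 31.0), 0.0) [ 0.483 -0.268  0.026]
scene0 (3, 120, 90) 417 [433.5 216.6] [410 206  48  22] ((19.515687942504883, 45.75806427001953), 85.2363510131836) [ 0.714 -0.461  0.026]
scene0 (3, 120, 90) 1359 [338.3 262.3] [314 241  48  45] ((39.91102981567383, 35.81459045410156), 20.556045532226562) [ 0.476 -0.272  0.026]
w3 (0, 120, 20) 213 [161.1 309.2] [151 296  21  29] ((30.858430862426758, 7.95652961730957), 53.74616622924805) [ 0.689 -0.409  0.026]
scene0 (0, 120, 20) 179 [434.7 227.3] [413 220  44  12] ((43.088111877441406, 10.656721115112305), 5.572197437286377) [ 0.676 -0.467  0.026]
```

View pics/w3.png

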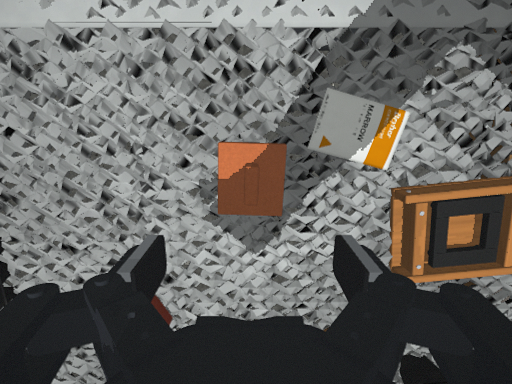

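```bash
python3 - <<'E'
from h import *
def plate(c,win,z):
    u0,v0,u1,v1=win;m=cv2.inRange(cv2.cvtColor(c['image'],cv2.COLOR_RGB2HSV),(2,120,50),(14,255,255))[v0:v1,u0:u1]
    cs,_=cv2.findContours(m,cv2.RETR_EXTERNAL,cv2.CHAIN_APPROX_NONE);P=max(cs,key=cv2.contourArea)[:,0]+[u0,v0]
    h=cv2.approxPolyDP(P.astype(np.float32),4,True)[:,0]
    r=cv2.minAreaRect(np.array([onz(c,*p,z)[:2] for p in P],np.float32)*1000);return r,h.tolist()
w=load('w3')
for z in(.02,.026):print(z,plate(w,(200,130,300,225),z))
print(plate(load('top0'),(320,200,370,250),.026))
a=w['image'][135:225,205:300,::-1];a=cv2.convertScaleAbs(a,alpha=1.5)
cv2.imwrite('pics/c3.png',cv2.resize(a,None,fx=6,fy=6,interpolation=2))
E
```

```text
0.02 (((485.8704528808594, -270.1509094238281), (90.13908386230469, 101.84564971923828), 87.94255828857422), [[219.0, 142.0], [218.0, 213.0], [280.0, 215.0], [285.0, 144.0]])
0.026 (((484.4801025390625, -270.1871337890625), (88.69532012939453, 100.2145004272461), 87.9426040649414), [[219.0, 142.0], [218.0, 213.0], [280.0, 215.0], [285.0, 144.0]])
(((484.5751953125, -267.468017578125), (90.86212921142578, 102.35757446289062), 88.45719909667969), [[331.0, 209.0], [331.0, 240.0], [358.0, 241.0], [358.0, 211.0]])
```

View pics/c3.png

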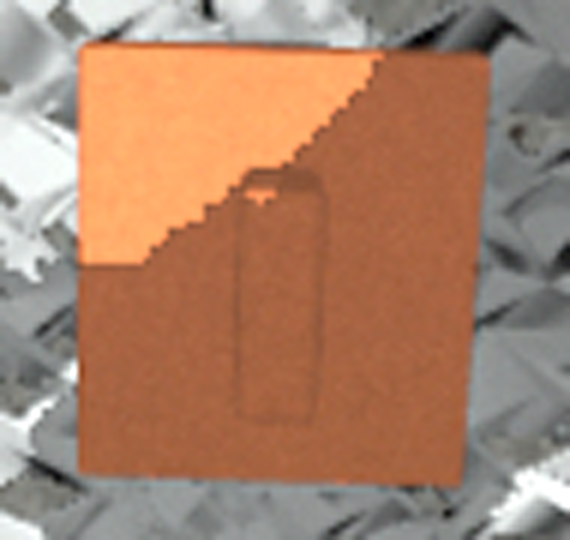

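The grip-top outline is centred at about pixel (251,186) in the wrist picture and is slightly rotated. The plate sits at (0.4845, −0.270), 100×89 at z=26 mm, yaw −2.06°.

```bash
python3 - <<'E'
from h import *
w=load('w3');print(onz(w,251.3,185.7,.058), tri(w,(251.3,185.7),load('top0'),(346.5,224.5)))
E
python3 go.py 0.4845 -0.2705 0.03 87.94
```

```text
[ 0.48497757 -0.26978916  0.058     ] (array([ 0.48457935, -0.26904702,  0.05602904]), [np.float64(1.1371734411120076), np.float64(1.1371734411115926)])
t 2.75 tcp [ 0.4656 -0.2715  0.2512] yaw 89.88 tilt z [-2.0e-04  1.1e-03 -1.0e+00] F [-0.2  0.2  0.4] gap 85.7
travel [-0.473  0.021  5.529] turn 0.0339 q6 -0.68 rows 5.322769027525559 0.2711552341391885
```

```bash
python3 -m crank '{"travel":[[-0.47,0.02,1],[-0.47,0.02,2],[-0.47,0.02,3],[-0.47,0.02,3.8],[-0.47,0.02,4.5]],"turn":[0.017,0.034,0.034,0.034,0.034]}' 50 | head -2
python3 -m crank '{"travel":[[0,0,0.5],[0,0,0.8],[0,0,1.0],[0,0,1.0]],"turn":[0,0,0,0]}'
python3 go.py 0.4845 -0.27 0.03 87.94
```

```text
clock: 3.17
tcp_pos: [0.4841, -0.2683, 0.069]
clock: 3.5
tcp_pos: [0.4838, -0.2692, 0.0298]
orientation: [-0.001, 0.017, 1.0, 0.001]
wrist_force: [-0.7, 0.6, 0.2]
finger_gap: 0.0501
t 3.5 tcp [ 0.4838 -0.2692  0.0298] yaw 88.07 tilt z [-0.0023  0.0023 -1.    ] F [-0.7  0.6  0.2] gap 50.1
travel [-0.017 -0.02  -0.005] turn 0.0022 q6 -0.62 rows 0.025482173736507456 0.017572883115539194
```

Close on the grip, then lift.

```bash
python3 -m crank '{"travel":[[0,0,0],[0,0,0],[0,0,0],[0,0,0],[0,0,0]],"turn":[0,0,0,0,0]}' 0 60
python3 -m crank '{"travel":[[0,0,0],[0,0,-0.3],[0,0,-1],[0,0,-1.8],[0,0,-2.5]],"turn":[0,0,0,0,0]}'
python3 go.py 0.558 0.0305 0.13 95.9
```

```text
clock: 3.92
tcp_pos: [0.4853, -0.2722, 0.0327]
orientation: [0.001, 0.018, 1.0, -0.0]
wrist_force: [1.1, 2.4, 7.1]
finger_gap: 0.017
clock: 4.33
tcp_pos: [0.4835, -0.272, 0.1322]
orientation: [-0.001, 0.019, 1.0, 0.0]
wrist_force: [0.2, -1.1, -2.7]
finger_gap: 0.0168
t 4.33 tcp [ 0.4835 -0.272   0.1322] yaw 87.86 tilt z [-1.3e-03  4.0e-04 -1.0e+00] F [ 0.2 -1.1 -2.7] gap 16.8
travel [-1.58   7.627  0.057] turn -0.1403 q6 -0.62 rows 7.471265551600901 1.1228165827972583
```

```bash
python3 -m crank '{"travel":[[-0.2,0.7,0],[-0.35,1.6,0],[-0.55,2.5,0],[-0.75,3.4,0],[-0.9,4.3,0]],"turn":[-0.03,-0.06,-0.09,-0.12,-0.14]}' | head -2
python3 go.py 0.558 0.0305 0.13 95.9
```

```text
clock: 4.75
tcp_pos: [0.5265, -0.1004, 0.1312]
t 4.75 tcp [ 0.5265 -0.1004  0.1312] yaw 95.92 tilt z [ 0.e+00 -4.e-04 -1.e+00] F [ 1.2 -1.1 -2. ] gap 16.9
travel [-1.12   3.175  0.03 ] turn 0.0003 q6 -0.44 rows 3.229742756719465 0.0026440169331778903
```

```bash
python3 -m crank '{"travel":[[-0.3,0.9,0],[-0.6,1.8,0],[-0.95,2.7,0],[-1.12,3.17,0],[-1.12,3.17,0]],"turn":[0,0,0,0,0]}' | head -2
python3 snap.py wrist w4; python3 snap.py scene s4; python3 snap.py top t4;python3 go.py 0.558 0.0305 0.13 95.9
python3 - <<'E'
import cv2,numpy as np
w=cv2.imread('pics/w4.png');s=cv2.imread('pics/s4.png')[140:260,170:330];t=cv2.imread('pics/t4.png')[160:250,200:300]
o=np.zeros((600,800,3),np.uint8);o[:384,:512]=w;o[384:600,:288]=cv2.resize(s,(288,216));o[384:600,300:540]=cv2.resize(t,(240,216));cv2.imwrite('pics/c4.png',o)
E
```

```text
clock: 5.17
tcp_pos: [0.5583, 0.0331, 0.131]
t 5.32 tcp [0.5576 0.0289 0.131 ] yaw 95.93 tilt z [-9.e-04 -7.e-04 -1.e+00] F [ 0.3 -0.4 -2.7] gap 16.4
travel [-0.015  0.039  0.024] turn 0.0005 q6 -0.2 rows 0.046032986872170084 0.0038545540238148143
```

View pics/c4.png

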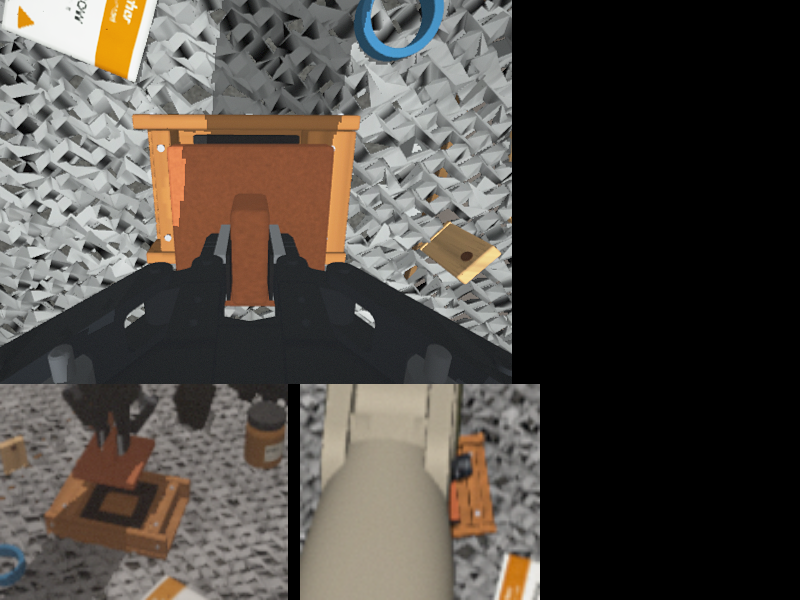

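The wrist view shows the cover held by its bar: near plate edge along row 147 (columns 178–333), box seat behind it. Looks possibly pitched, so I'll measure it from the edge width.

```bash
python3 - <<'E'
from h import *
c=load('w4');im=c['image']
m=cv2.inRange(cv2.cvtColor(im,cv2.COLOR_RGB2HSV),(2,110,40),(14,255,255))
for v in range(136,290,6):
    r=np.flatnonzero(m[v,150:360])+150
    print(v,r[0] if len(r) else None,r[-1] if len(r) else None,len(r),end=' | ')
print()
T=np.array([.5576,.0295,.131]);a=np.radians(5.93)
ex=np.array([np.cos(a),np.sin(a),0]);ey=np.array([-ex[1],ex[0],0])
for zt in(.1243,.131,.115):
  for sx,sy in((-50,-45),(-50,45),(0,-45),(0,45),(50,-45),(50,45)):
    p=T+ex*sx/1e3+ey*sy/1e3;p[2]=zt;print(zt,sx,sy,proj(c,p).round(0),end=' ')
  p=T-ex*.025;
  print('bar near end top',[proj(c,[*(p+ey*s)[:2],zt+.032]).round(0) for s in(-.009,.009)])
E
```

```text
136 150 355 60 | 142 152 354 68 | 148 150 354 182 | 154 150 353 188 | 160 151 352 188 | 166 151 352 188 | 172 152 351 185 | 178 156 349 178 | 184 153 350 181 | 190 159 349 174 | 196 156 349 172 | 202 154 348 175 | 208 155 347 173 | 214 155 347 176 | 220 156 346 173 | 226 156 344 149 | 232 157 345 146 | 238 160 344 115 | 244 153 343 118 | 250 152 343 119 | 256 161 325 90 | 262 150 344 97 | 268 176 323 59 | 274 232 267 36 | 280 232 266 35 | 286 232 267 36 | 
0.1243 -50 -45 [158. 143.] 0.1243 -50 45 [328. 144.] 0.1243 0 -45 [165. 230.] 0.1243 0 45 [321. 231.] 0.1243 50 -45 [171. 304.] 0.1243 50 45 [315. 305.] bar near end top [array([222., 208.]), array([262., 208.])]
0.131 -50 -45 [154. 145.] 0.131 -50 45 [331. 145.] 0.131 0 -45 [162. 235.] 0.131 0 45 [324. 236.] 0.131 50 -45 [169. 312.] 0.131 50 45 [318. 312.] bar near end top [array([220., 213.]), array([263., 213.])]
0.115 -50 -45 [164. 141.] 0.115 -50 45 [323. 142.] 0.115 0 -45 [170. 224.] 0.115 0 45 [317. 225.] 0.115 50 -45 [175. 295.] 0.115 50 45 [312. 296.] bar near end top [array([223., 201.]), array([261., 201.])]
```

Compared with the expected projection, the plate is essentially level, about 10 mm below the TCP and centred between the fingers. I'll descend part way and check the position over several readings.

```bash
python3 -m crank '{"travel":[[0,0,0.5],[0,0,1.0],[0,0,1.3],[0,0,1.3],[0,0,1.3]],"turn":[0,0,0,0,0]}' | sed -n 2p
for i in 1 2 3; do python3 -m crank '{"travel":[[0,0,0]],"turn":[0]}' | sed -n 2p; done; python3 go.py 0.558 0.0305 0.0585 95.9
```

```text
tcp_pos: [0.5571, 0.0279, 0.0787]
tcp_pos: [0.5585, 0.0282, 0.0801]
tcp_pos: [0.559, 0.0285, 0.0806]
tcp_pos: [0.5589, 0.0288, 0.0805]
t 5.98 tcp [0.5589 0.0288 0.0805] yaw 95.88 tilt z [ 2.2e-03 -2.0e-04 -1.0e+00] F [ 0.9 -0.5 -2.6] gap 17.1
travel [0.019 0.045 0.55 ] turn -0.0003 q6 -0.19 rows 0.5293745193465895 0.002706878388374381
```

```bash
python3 -m crank '{"travel":[[0.015,0.045,0.1],[0.015,0.045,0.2],[0.015,0.045,0.3],[0.015,0.045,0.3]],"turn":[0,0,0,0]}' | sed -n 2,4p
python3 -m crank '{"travel":[[0,0,0.05],[0,0,0.1],[0,0,0.15],[0,0,0.15]],"turn":[0,0,0,0]}' | sed -n 2,4p
python3 -m crank '{"travel":[[0,0,0.05],[0,0,0.1],[0,0,0.1]],"turn":[0,0,0]}' | sed -n 2,4p
```

```text
tcp_pos: [0.5564, 0.0312, 0.0662]
orientation: [-0.001, -0.052, 0.999, 0.0]
wrist_force: [-0.5, 0.2, -2.4]
tcp_pos: [0.5571, 0.031, 0.0609]
orientation: [-0.0, -0.052, 0.999, 0.0]
wrist_force: [0.9, 0.2, -2.4]
tcp_pos: [0.5575, 0.031, 0.0571]
orientation: [0.0, -0.052, 0.999, 0.0]
wrist_force: [1.3, 1.3, -2.8]
```

```bash
for i in 1 2 3; do python3 -m crank '{"travel":[[0,0,0.03],[0,0,0.03]],"turn":[0,0]}' | sed -n 2,4p; done
```

```text
tcp_pos: [0.5575, 0.031, 0.0561]
orientation: [0.0, -0.052, 0.999, 0.0]
wrist_force: [1.2, -0.6, -3.3]
tcp_pos: [0.5575, 0.031, 0.055]
orientation: [0.0, -0.052, 0.999, -0.0]
wrist_force: [1.8, 0.1, -2.6]
tcp_pos: [0.5576, 0.031, 0.0542]
orientation: [0.0, -0.052, 0.999, -0.0]
wrist_force: [-1.2, 1.0, 2.9]
```

Contact came at TCP z≈0.054, the height expected for a fully seated plate (a plug caught on the rim would have touched at about 0.066). Release and rise.

```bash
python3 -m crank '{"travel":[[0,0,0],[0,0,0],[0,0,0],[0,0,0]],"turn":[0,0,0,0]}' 50 | sed -n 2,5p
python3 -m crank '{"travel":[[0,0,-0.5],[0,0,-1.3],[0,0,-2.2],[0,0,-3.1],[0,0,-4]],"turn":[0,0,0,0,0]}' | sed -n 2p
python3 -m crank '{"travel":[[0.5,0.5,0],[0.5,0.5,0],[0.5,0.5,0]],"turn":[0,0,0]}' | sed -n 2p
python3 snap.py wrist w5; python3 - <<'E'
from h import *
c=load('w5')
m=cv2.inRange(cv2.cvtColor(c['image'],cv2.COLOR_RGB2HSV),(2,110,40),(14,255,255))
cv2.imwrite('pics/c5.png',cv2.resize(c['image'][90:290,100:400,::-1],None,fx=2.5,fy=2.5,interpolation=2))
E
python3 go.py .4875 .282 .2 90
```

```text
tcp_pos: [0.5571, 0.031, 0.0536]
orientation: [-0.0, -0.052, 0.999, 0.0]
wrist_force: [-0.6, 0.8, 0.3]
finger_gap: 0.0502
tcp_pos: [0.5567, 0.031, 0.2151]
tcp_pos: [0.5349, 0.0493, 0.2145]
t 8.45 tcp [0.5351 0.0489 0.2137] yaw 95.94 tilt z [ 4.e-04 -2.e-04 -1.e+00] F [-0.2  0.1  0.1] gap 49.7
travel [0.581 5.919 0.342] turn 0.1038 q6 -0.16 rows 5.714591114273803 0.8302598336504919
```

View pics/c5.png

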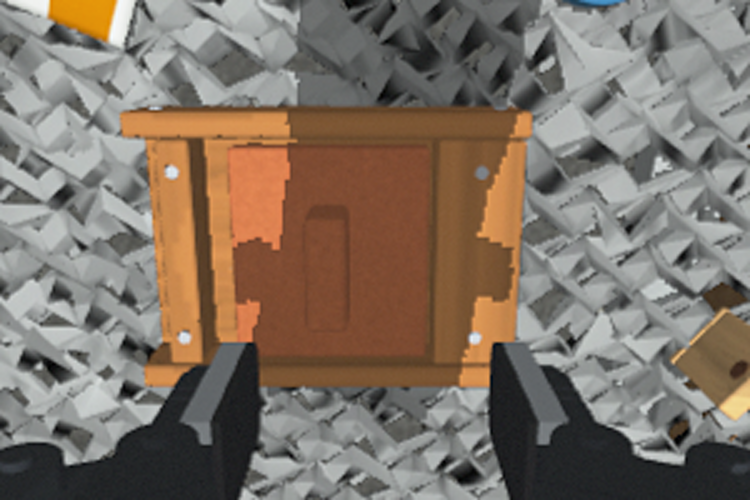

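The picture shows the cover seated and square, with an even margin round it and the wide gap on its left, at crop columns 205–232. Next I'll go over the spacer, looking from two places, and measure the gap numerically.

```bash
python3 - <<'E'
from h import *
c=load('w5');f=lambda x,y,z:onz(c,100+x/2.5,90+y/2.5,z)[:2]*1e3
a=np.radians(5.9);ex=np.array([np.cos(a),np.sin(a)]);ey=np.array([-ex[1],ex[0]]);C=np.array([558,30.5])
for n,x,y,z in(('plateL',230,146,.048),('plateL',236,356,.048),('plateR',430,148,.048),('plateR',429,356,.048),('railL in',192,140,.042),('railL in',205,360,.042),('broad in',436,140,.042),('broad in',433,362,.042),('screw',171,173,.042),('screw',184,338,.042)):
    p=f(x,y,z)-C;print(n,(p@ex).round(1),(p@ey).round(1))
E
python3 go.py .53 .28 .214 90
```

```text
plateL -50.3 -42.1
plateL 49.8 -44.5
plateR -49.5 46.0
plateR 49.7 47.8
railL in -52.2 -60.2
railL in 54.6 -61.1
broad in -52.4 49.1
broad in 55.5 50.4
screw -37.4 -70.7
screw 43.0 -70.5
t 8.45 tcp [0.5351 0.0489 0.2137] yaw 95.94 tilt z [ 4.e-04 -2.e-04 -1.e+00] F [-0.2  0.1  0.1] gap 49.7
travel [-0.471  5.759 -0.008] turn 0.1038 q6 -0.16 rows 5.54302984402288 0.8302598336504919
```

```bash
python3 -m crank '{"travel":[[0,0.9,0],[0,1.9,0],[0,2.9,0],[0,3.9,0],[0,4.9,0]],"turn":[0.02,0.04,0.06,0.08,0.10]}' | sed -n 2p; python3 go.py .53 .28 .214 90
```

```text
tcp_pos: [0.5149, 0.2449, 0.2125]
t 8.87 tcp [0.5149 0.2449 0.2125] yaw 90.05 tilt z [-1.4e-03 -6.0e-04 -1.0e+00] F [ 1.2 -0.2 -0.9] gap 50.1
travel [-0.377  0.877 -0.04 ] turn 0.0009 q6 0.3 rows 0.916717646991321 0.007578524690931252
```

```bash
python3 -m crank '{"travel":[[-0.3,0.8,0],[-0.37,0.87,0],[-0.37,0.87,0],[-0.37,0.87,0]],"turn":[0,0,0,0]}' | sed -n 2p; python3 snap.py wrist w6
python3 -m crank '{"travel":[[1,0,0],[1.5,0,0],[1.5,0,0],[1.5,0,0]],"turn":[0,0,0,0]}' | sed -n 2p; python3 snap.py wrist w7
python3 - <<'E'
from h import *
ims=[]
for n in('w6','w7'):
    c=load(n);p=proj(c,[.487,.282,.06]);print(n,p)
    u,v=int(p[0]),int(p[1]);u0,v0=u-45,max(v-45,0)
    a=c['image'][v0:v0+90,u0:u0+90,::-1];print(u0,v0);ims.append(cv2.resize(a,(380,380*a.shape[0]//90),interpolation=2))
    for q in blobs(c,(8,90,90),(25,255,255),150):
        if abs(q[1]-p).max()<45:print(q)
h=min(i.shape[0] for i in ims);cv2.imwrite('pics/c6.png',np.hstack([i[:h] for i in ims]))
E
```

```text
tcp_pos: [0.5297, 0.278, 0.2123]
tcp_pos: [0.4692, 0.277, 0.2141]
w6 [253.28761805 137.73231906]
208 92
(np.int32(428), array([252.95794393, 137.90654206]), array([245, 118,  17,  40], dtype=int32), ((252.97653198242188, 138.0335693359375), (39.10169982910156, 11.18018913269043), 79.99201965332031))
w7 [253.66320188 192.79954485]
208 147
(np.int32(464), array([252.89008621, 188.63362069]), array([245, 167,  17,  45], dtype=int32), ((252.5973358154297, 188.7181396484375), (44.02561569213867, 11.585688591003418), 79.99201965332031))
```

View pics/c6.png

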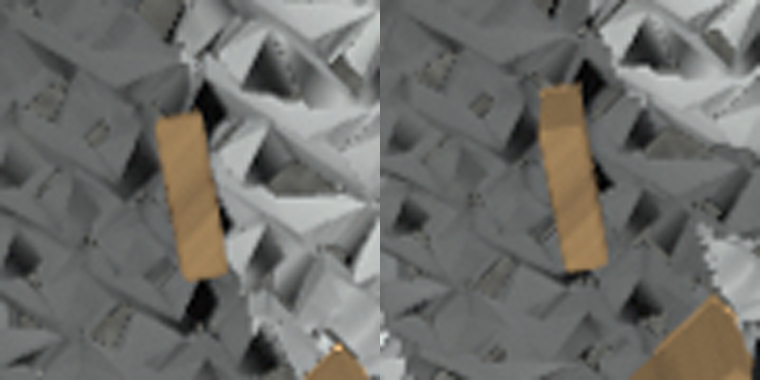

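Both crops show the target blade standing alone: top face centre at (253,138) in w6 and about (254,194) in w7.

```bash
python3 - <<'E'
from h import *
a,b=load('w6'),load('w7');print(tri(a,(253,138),b,(254.1,193.6)))
u=load('w6');q=cv2.boxPoints(blobs(u,(8,90,90),(25,255,255),150)[0][3]) if 0 else None
for bl in blobs(u,(8,90,90),(25,255,255),150):
    if abs(bl[1]-[253,138]).max()<10:
        W=[onz(u,*p,.06)[:2]*1e3 for p in cv2.boxPoints(bl[3])];print(cv2.minAreaRect(np.array(W,np.float32)))
print(onz(b,254.1,193.6,.06))
E
python3 go.py .488 .282 .032 100
```

```text
(array([0.48700611, 0.28204494, 0.06322462]), [np.float64(0.3827567406762464), np.float64(0.3827567406761253)])
((487.6287536621094, 281.83306884765625), (40.202762603759766, 11.836119651794434), 10.253499031066895)
[0.48791783 0.28248791 0.06      ]
t 9.63 tcp [0.4703 0.2773 0.2142] yaw 90.09 tilt z [ 1.3e-03  3.0e-04 -1.0e+00] F [ 0.8 -0.7 -0.3] gap 50.0
travel [-0.438  0.116  4.556] turn -0.173 q6 0.38 rows 4.391849686770215 1.3842835810440137
```

```bash
python3 -m crank '{"travel":[[-0.2,0.1,0.9],[-0.43,0.12,1.8],[-0.43,0.12,2.6],[-0.43,0.12,3.2],[-0.43,0.12,3.2]],"turn":[-0.09,-0.173,-0.173,-0.173,-0.173]}' 40 | sed -n 2p
python3 -m crank '{"travel":[[0,0,0]],"turn":[0]}' | sed -n 2p;python3 go.py .4877 .282 .043 100.2
```

```text
tcp_pos: [0.4847, 0.2809, 0.0803]
tcp_pos: [0.4869, 0.2822, 0.0847]
t 10.13 tcp [0.4869 0.2822 0.0847] yaw 100.01 tilt z [-0.0025 -0.0011 -1.    ] F [ 0.2 -0.7  0.9] gap 39.7
travel [-0.021 -0.007  1.043] turn -0.0034 q6 0.21 rows 1.0005164453727862 0.026881763680614974
```

```bash
python3 -m crank '{"travel":[[0,0,0.4],[0,0,0.8],[0,0,1.04],[0,0,1.04]],"turn":[0,0,0,0]}' | sed -n 2,4p
python3 -m crank '{"travel":[[0,0,0],[0,0,0],[0,0,0],[0,0,0]],"turn":[0,0,0,0]}' 0 40| sed -n 2,5p
python3 -m crank '{"travel":[[0,0,-0.3],[0,0,-1],[0,0,-1.8],[0,0,-2.5],[0,0,-2.5]],"turn":[0,0,0,0,0]}'| sed -n 2,5p
python3 go.py .5635 -.0222 .13 95.9
```

```text
tcp_pos: [0.4872, 0.283, 0.044]
orientation: [-0.0, -0.088, 0.996, -0.0]
wrist_force: [-0.8, -0.4, -0.7]
tcp_pos: [0.4882, 0.2837, 0.0457]
orientation: [0.001, -0.088, 0.996, 0.0]
wrist_force: [-0.5, -0.2, 4.7]
finger_gap: 0.0109
tcp_pos: [0.4903, 0.2848, 0.1507]
orientation: [0.005, -0.088, 0.996, 0.002]
wrist_force: [1.0, -0.1, -1.2]
finger_gap: 0.011
t 11.22 tcp [0.4903 0.2848 0.1507] yaw 100.11 tilt z [ 0.0096  0.004  -0.9999] F [ 1.  -0.1 -1.2] gap 11.0
travel [-0.449 -7.877  0.504] turn 0.0735 q6 0.21 rows 7.583843266880688 0.5877924362184709
```

```bash
python3 -m crank '{"travel":[[0,-0.8,0],[-0.1,-1.8,0],[-0.2,-2.8,0],[-0.25,-3.8,0],[-0.3,-4.7,0]],"turn":[0.015,0.03,0.045,0.06,0.073]}'| sed -n 2p
python3 go.py .5634 -.0222 .13 95.9
```

```text
tcp_pos: [0.532, 0.0985, 0.1443]
t 11.63 tcp [0.532  0.0985 0.1443] yaw 95.89 tilt z [ 7.e-04 -1.e-04 -1.e+00] F [ 0.9  0.6 -0.1] gap 10.9
travel [-0.472 -3.081  0.357] turn -0.0002 q6 -0.07 rows 3.00944407573753 0.0015460393962534267
```

```bash
python3 -m crank '{"travel":[[-0.15,-0.9,0],[-0.3,-1.8,0],[-0.43,-2.7,0],[-0.47,-3.08,0],[-0.47,-3.08,0]],"turn":[0,0,0,0,0]}'| sed -n 2p
for i in 1 2 3; do python3 -m crank '{"travel":[[0,0,0],[0,0,0]],"turn":[0,0]}' | sed -n 2p; done; python3 snap.py wrist w8
python3 go.py .5634 -.0222 .10 95.9
python3 - <<'E'
from h import *
c=load('w8');cv2.imwrite('pics/c8.png',cv2.resize(c['image'][90:330,120:440,::-1],None,fx=2.5,fy=2.5,interpolation=2))
E
```

```text
tcp_pos: [0.5641, -0.024, 0.144]
tcp_pos: [0.5626, -0.0197, 0.1439]
tcp_pos: [0.5628, -0.0189, 0.1441]
tcp_pos: [0.563, -0.0194, 0.1442]
t 12.6 tcp [ 0.5631 -0.0196  0.1442] yaw 95.98 tilt z [ 2.e-04  1.e-04 -1.e+00] F [-0.3  0.  -0.7] gap 11.2
travel [-1.000e-03 -6.600e-02  1.104e+00] turn 0.0014 q6 -0.28 rows 1.0613128026763903 0.011173828228194793
```

View pics/c8.png

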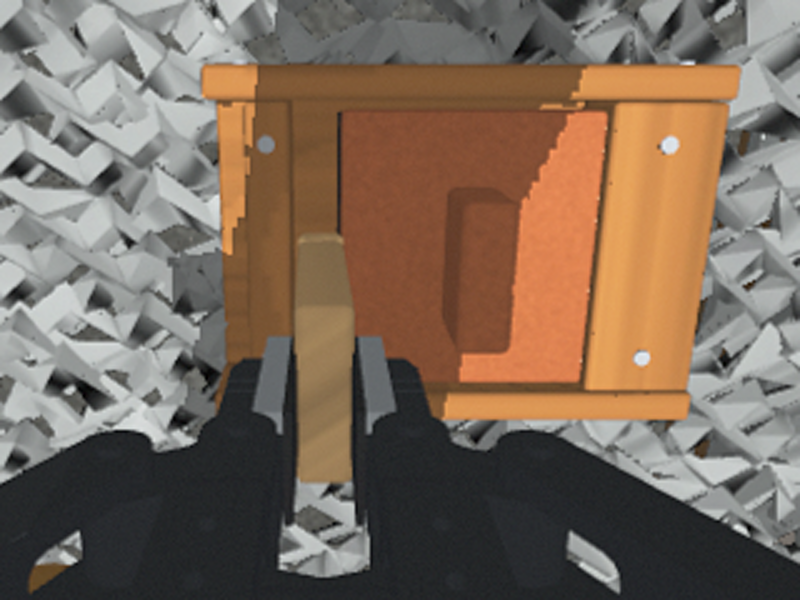

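The blade is held upright and parallel to the gap. Its foot edge is at crop (297–343, 235), the rail's inner edge near column 291 and the plate edge near 340. I'll compare these numerically.

```bash
python3 - <<'E'
from h import *
c=load('w8');a=np.radians(95.95);ey=np.array([np.cos(a),np.sin(a)]);ex=np.array([ey[1],-ey[0]]);T=np.array([.563,-.0194])
f=lambda x,y,z:(lambda p:((p@ex*1e3).round(1),(p@ey*1e3).round(1)))(onz(c,120+x/2.5,90+y/2.5,z)[:2]-T)
for n,x,y,z in(('rail in',290,101,.042),('rail in',292,300,.042),('plate L',340,112,.048),('plate L',344,240,.048),('plate R',607,112,.048),('broad in',612,101,.042),('broad in',585,390,.042),('screw',265,145,.042),('foot',297,238,.0985),('foot',343,238,.0985),('topfar',300,482,.158),('topfar',352,482,.158)):print(n,*f(x,y,z))
print(proj(c,[.563,-.0194,.1442]))
E
```

```text
rail in -52.6 -11.4
rail in 19.7 -11.5
plate L -49.3 5.6
plate L -4.9 7.4
plate R -49.4 95.4
broad in -52.6 99.1
broad in 56.2 100.8
screw -37.5 -20.3
foot -18.4 -7.3
foot -18.4 5.5
topfar 19.7 -4.9
topfar 19.7 6.1
[249.32903277 237.41066395]
```

The gap centre is about 2–2.5 mm on the −y side of the blade, and the pose estimate says the same (−2.6 mm). Shift −0.055 and descend.

```bash
python3 -m crank '{"travel":[[0,-0.055,0.2],[0,-0.055,0.5],[0,-0.055,0.9],[0,-0.055,1.1],[0,-0.055,1.1]],"turn":[0,0,0,0,0]}'| sed -n 2,4p
python3 -m crank '{"travel":[[0,0,0.1],[0,0,0.2],[0,0,0.3],[0,0,0.4],[0,0,0.4]],"turn":[0,0,0,0,0]}'| sed -n 2,4p
python3 -m crank '{"travel":[[0,0,0.1],[0,0,0.2],[0,0,0.3],[0,0,0.4],[0,0,0.4]],"turn":[0,0,0,0,0]}'| sed -n 2,4p
```

```text
tcp_pos: [0.5615, -0.0222, 0.0976]
orientation: [-0.002, -0.052, 0.999, 0.001]
wrist_force: [0.5, -1.0, 0.2]
tcp_pos: [0.563, -0.0224, 0.0835]
orientation: [-0.0, -0.052, 0.999, 0.0]
wrist_force: [-0.4, 0.1, -0.5]
tcp_pos: [0.5627, -0.0224, 0.067]
orientation: [-0.001, -0.052, 0.999, 0.0]
wrist_force: [0.2, -0.0, -1.2]
```

Clean entry: the foot is at about z=0.021 with no force. Continue to the floor.

```bash
python3 -m crank '{"travel":[[0,0,0.08],[0,0,0.16],[0,0,0.2],[0,0,0.2]],"turn":[0,0,0,0]}'| sed -n 2,4p
for i in 1 2 3; do python3 -m crank '{"travel":[[0,0,0.03],[0,0,0.03]],"turn":[0,0]}' | sed -n 2,4p; done
```

```text
tcp_pos: [0.563, -0.0224, 0.0596]
orientation: [-0.0, -0.052, 0.999, 0.0]
wrist_force: [-0.6, 1.0, -0.9]
tcp_pos: [0.5634, -0.0225, 0.0588]
orientation: [0.0, -0.052, 0.999, 0.0]
wrist_force: [-0.2, -0.1, -1.5]
tcp_pos: [0.5634, -0.0225, 0.0576]
orientation: [0.0, -0.052, 0.999, 0.0]
wrist_force: [0.1, -0.2, -0.2]
tcp_pos: [0.5633, -0.0225, 0.0564]
orientation: [0.0, -0.052, 0.999, 0.0]
wrist_force: [0.7, -0.3, -0.5]
```

```bash
for i in 1 2; do python3 -m crank '{"travel":[[0,0,0.025],[0,0,0.025]],"turn":[0,0]}' | sed -n 2,4p; done
```

```text
tcp_pos: [0.5635, -0.0225, 0.0558]
orientation: [0.0, -0.052, 0.999, -0.0]
wrist_force: [-0.6, 0.7, 1.0]
tcp_pos: [0.5636, -0.0226, 0.0557]
orientation: [0.001, -0.052, 0.999, -0.0]
wrist_force: [-2.5, 0.9, 8.0]
```

Floor reached at the predicted height (0.0557). Release, rise and check.

```bash
python3 -m crank '{"travel":[[0,0,0],[0,0,0],[0,0,0]],"turn":[0,0,0]}' 30 | sed -n 2,5p
python3 -m crank '{"travel":[[0,0,-0.3],[0,0,-0.9],[0,0,-1.7],[0,0,-2.4],[0,0,-2.4]],"turn":[0,0,0,0,0]}' | sed -n 2p
python3 -m crank '{"travel":[[1,1.33,0],[1,1.33,0],[1,1.33,0],[1,1.33,0]],"turn":[0,0,0,0]}' 0 | sed -n 2,5p
python3 snap.py wrist w9; python3 - <<'E'
from h import *
c=load('w9');im=c['image']
for n,X in(('spacer top',[.5634,-.0224,.07]),('near end mid',[.5435,-.0243,.055]),('bar top',[.5575,.0305,.08])):
    u,v=proj(c,X).round().astype(int);print(n,u,v,im[v,u])
for q in blobs(c,(8,60,60),(25,255,255),60):print(q[0],q[1].round(1),q[2],q[3])
E
python3 go.py .5575 .0308 .1 95.9
```

```text
tcp_pos: [0.5633, -0.0225, 0.0543]
orientation: [-0.0, -0.052, 0.999, 0.0]
wrist_force: [-0.8, 0.0, 0.1]
finger_gap: 0.0304
tcp_pos: [0.5667, -0.023, 0.1562]
tcp_pos: [0.5172, 0.0271, 0.1502]
orientation: [-0.0, -0.052, 0.999, -0.0]
wrist_force: [0.4, -0.2, -1.0]
finger_gap: -0.0003
spacer top 187 241 [234 199 134]
near end mid 190 214 [127 102  74]
bar top 248 246 [34 35 36]
2825 [136.8  78. ] [113  30  53  97] ((136.84060668945312, 77.59793090820312), (35.006954193115234, 91.0252914428711), 16.03994369506836)
166 [50.3 75.7] [45 65 15 19] ((52.0, 74.0), (18.0, 14.0), 90.0)
17667 [251.8 204.8] [147 156 202 116] ((247.49996948242188, 213.49996948242188), (200.99996948242188, 114.99998474121094), -0.0)
74 [426.1 206.1] [419 202  16   8] ((426.82427978515625, 205.55404663085938), (15.289106369018555, 6.740358352661133), 9.462322235107422)
513 [502.5 244.8] [486 227  26  36] ((498.5, 244.5), (35.0, 25.0), 90.0)
2163 [439.6 278.7] [400 248  76  62] ((437.9026794433594, 277.0398254394531), (63.68679428100586, 42.52058029174805), 41.18592834472656)
t 16.07 tcp [0.5182 0.0265 0.1503] yaw 95.96 tilt z [ 5.e-04 -2.e-04 -1.e+00] F [ 0.7 -0.8 -0.4] gap 0.0
travel [-0.987  0.006  1.259] turn 0.001 q6 -0.21 rows 1.5344557131140208 0.008296453931780868
```

Pale wood shows exactly where the seated spacer's top should be. I'll check its outline and move over the bar.

```bash
python3 - <<'E'
from h import *
c=load('w9')
for q in blobs(c,(12,70,150),(25,140,255),80):
    if abs(q[1]-[187,241]).max()<40:
        W=[onz(c,*p,.07)[:2]*1e3 for p in cv2.boxPoints(q[3])];print(q[:3],cv2.minAreaRect(np.array(W,np.float32)))
E
python3 -m crank '{"travel":[[-0.6,0,0],[-0.98,0,0.3],[-0.98,0,0.8],[-0.98,0,1.3],[-0.98,0,1.3]],"turn":[0,0,0,0,0]}' 0 | sed -n 2,4p
python3 -m crank '{"travel":[[0,0,0],[0,0,0]],"turn":[0,0]}' | sed -n 2,4p;python3 go.py .5575 .0308 .08 95.9
```

```text
(np.int32(433), array([183.99307159, 240.76443418]), array([178, 220,  14,  42], dtype=int32)) ((563.1343994140625, -24.894397735595703), (39.867061614990234, 11.020297050476074), 5.746434211730957)
tcp_pos: [0.5555, 0.0296, 0.0943]
orientation: [-0.003, -0.051, 0.999, 0.0]
wrist_force: [-1.7, 0.7, 0.1]
tcp_pos: [0.5578, 0.0298, 0.099]
orientation: [0.0, -0.051, 0.999, -0.0]
wrist_force: [-0.1, -1.1, 0.5]
t 16.65 tcp [0.5578 0.0298 0.099 ] yaw 95.87 tilt z [ 6.e-04 -1.e-04 -1.e+00] F [-0.1 -1.1  0.5] gap 0.0
travel [0.006 0.025 0.476] turn -0.0004 q6 -0.19 rows 0.4573393310714347 0.003551929656736594
```

The spacer's top measures 39.9×11 mm on the z=70 mm plane, yaw 5.7°, so it's standing straight on the floor in the gap. Now press.

```bash
python3 -m crank '{"travel":[[0,0.025,0.15],[0,0.025,0.3],[0,0.025,0.42],[0,0.025,0.42]],"turn":[0,0,0,0]}' | sed -n 2,4p
for i in 1 2 3 4; do python3 -m crank '{"travel":[[0,0,0.04],[0,0,0.04],[0,0,0.04]],"turn":[0,0,0]}' | sed -n '2p;4p'; done
```

```text
tcp_pos: [0.5563, 0.0314, 0.0808]
orientation: [-0.001, -0.052, 0.999, 0.0]
wrist_force: [-0.4, 1.1, -0.2]
tcp_pos: [0.5571, 0.0313, 0.0803]
wrist_force: [-0.6, 0.2, 0.2]
tcp_pos: [0.5573, 0.0313, 0.0789]
wrist_force: [-1.5, -0.9, 3.0]
tcp_pos: [0.5573, 0.0313, 0.0772]
wrist_force: [-1.0, 0.1, 3.8]
tcp_pos: [0.5573, 0.0313, 0.0757]
wrist_force: [-0.6, 0.5, 6.2]
```

```bash
for i in 1 2 3; do python3 -m crank '{"travel":[[0,0,0.04],[0,0,0.04],[0,0,0.04]],"turn":[0,0,0]}' | sed -n '2p;4p'; done
```

```text
tcp_pos: [0.5573, 0.0313, 0.0742]
wrist_force: [-1.6, 0.4, 7.8]
tcp_pos: [0.5573, 0.0313, 0.074]
wrist_force: [-5.5, -0.2, 15.7]
tcp_pos: [0.5574, 0.0313, 0.0739]
wrist_force: [-8.9, 0.5, 26.2]
```

The hard stop came at z=0.074, exactly the flush height. I'll ease the push to about 15–18 N and check that it holds, along with the bystanders.

```bash
python3 -m crank '{"travel":[[0,0,-0.03],[0,0,-0.03],[0,0,-0.03],[0,0,-0.03]],"turn":[0,0,0,0]}' | sed -n '2p;4p'
python3 -m crank '{"travel":[[0,0,0],[0,0,0],[0,0,0],[0,0,0],[0,0,0]],"turn":[0,0,0,0,0]}' | sed -n '1,2p;4p'
python3 snap.py wrist w10; python3 snap.py scene s10; python3 - <<'E'
from h import *
c=load('w10')
for q in blobs(c,(12,60,110),(25,150,255),80):
    W=[onz(c,*p,.07)[:2]*1e3 for p in cv2.boxPoints(q[3])];r=cv2.minAreaRect(np.array(W,np.float32))
    if abs(r[0][0]-563)<40 and abs(r[0][1]+23)<40:print(q[:3],r)
a,b=load('scene0')['image'].astype(int),load('s10')['image'].astype(int)
d=abs(a-b).sum(2)
for n,(u,v,s) in dict(pot=(226,152,12),black=(279,151,12),jar=(317,168,14),roll=(171,240,16),packet=(271,268,24)).items():
    print(n,np.median(d[v-s:v+s,u-s:u+s]),(d[v-s:v+s,u-s:u+s]>60).mean().round(2))
E
```

```text
tcp_pos: [0.5573, 0.0313, 0.074]
wrist_force: [-5.1, 0.7, 18.2]
clock: 19.48
tcp_pos: [0.5573, 0.0314, 0.074]
wrist_force: [-5.1, 0.3, 19.2]
(np.int32(2839), array([161.31595632, 222.00493131]), array([139, 176,  45,  92], dtype=int32)) ((555.9976806640625, -19.22689437866211), (56.14494705200195, 24.961132049560547), 6.367101669311523)
pot 69.0 0.69
black 11.0 0.0
jar 18.0 0.0
roll 19.0 0.07
packet 27.0 0.0
```

```bash
python3 -c "
from workcell import *
print(hand_in());s=get_state();print(s['clock'],s['tcp_pos'],s['wrist_force'])"
```

```text
the job is handed in; nothing more can be done
None
the job is handed in; nothing more can be done
```

The box is closed: the cover is seated and let go, the spacer stands at the bottom of the wide gap, and I handed in at about 19.6 s with the cover still pressed down. No verdict is reported.

- **Cover:** it touched at the height expected for a fully seated plate, and the wrist picture showed it level and square. It sits about 1–2 mm off centre towards the broad rail.
- **Spacer:** I took the blade nearest the base (0.57 m away, the two look-alikes about 0.64 m). It went into the wide gap on the −y side without resistance and reached the floor at the predicted height. After release its top measured 39.9 × 11 mm, yaw 5.7°, lined up with the box.
- **Press:** closed fingertips pushed the bar straight down. The push reached 7.8 N near flush and then rose sharply at z = 0.074, which is 6 mm down. It peaked at 26 N, and I eased it to a steady 18–19 N.

**Checks that disagreed or were unclear:**
- The last automatic check of the spacer, under the press, merged it with the rail and gave nothing usable. The good reading is from just before the press.
- The jar, roll and packet looked unchanged in the scene camera. The clay-coloured pot differed between pictures, probably because the gripper or its shadow covers it; the arm did not go near it.
- A steady sideways force of about 5 N along x remained during the press.

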